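Snap the grease tub's lid shut

TASK

The blue lid on the tub of grease is only partly on. Press its rim down section by section, all the way round, until every section has clicked fully shut. Leave the tub standing where it is, without lifting, tipping or shoving it, and do not disturb the other things on the bench.

Things in the scene. Friction and masses are not known exactly. Their poses are not given: they have to be found in the camera images.
- tub: round white tub of grease with a blue snap lid: about 1.6 kg, loose on the bench, 140 mm across the foot, 169 mm over the lid. Origin: centre of the underside; z up. The lid rim is slit into six 60 degree sections, 0 to 5 counter-clockwise from above; section i is centred i x 60 degrees from the tub's x axis. Press on the raised rim, 65 to 83 mm from the tub's axis; the lid's middle is fixed, 118 mm high
- lid0_rim (a point): the middle of the top of rim section 0, 75 mm from the tub's axis; it moves with the section: about 134 mm above the bench while the section stands up, 125.5 mm when it is clicked shut
- lid1_rim (a point): the middle of the top of rim section 1, 75 mm from the tub's axis; it moves with the section: about 134 mm above the bench while the section stands up, 125.5 mm when it is clicked shut
- lid2_rim (a point): the middle of the top of rim section 2, 75 mm from the tub's axis; it moves with the section: about 134 mm above the bench while the section stands up, 125.5 mm when it is clicked shut
- lid3_rim (a point): the middle of the top of rim section 3, 75 mm from the tub's axis; it moves with the section: about 134 mm above the bench while the section stands up, 125.5 mm when it is clicked shut
- lid4_rim (a point): the middle of the top of rim section 4, 75 mm from the tub's axis; it moves with the section: about 134 mm above the bench while the section stands up, 125.5 mm when it is clicked shut
- lid5_rim (a point): the middle of the top of rim section 5, 75 mm from the tub's axis; it moves with the section: about 134 mm above the bench while the section stands up, 125.5 mm when it is clicked shut
- lid0 (a joint): rim section 0: 0 rad = standing up (outer edge 9 mm high), 0.18 = shut, on a firm stop. It flexes about a line 30 mm from the tub's axis. A straight push down of about 11 N on the middle of its rim (up to 14 N near its ends or inner edge) makes it give way; past half way (0.09, about 4 mm down) it snaps shut by itself and stays so. Section 0 has the small lift tab
- lid1 (a joint): rim section 1: 0 rad = standing up (outer edge 9 mm high), 0.18 = shut, on a firm stop. It flexes about a line 30 mm from the tub's axis. A straight push down of about 11 N on the middle of its rim (up to 14 N near its ends or inner edge) makes it give way; past half way (0.09, about 4 mm down) it snaps shut by itself and stays so
- lid2 (a joint): rim section 2: 0 rad = standing up (outer edge 9 mm high), 0.18 = shut, on a firm stop. It flexes about a line 30 mm from the tub's axis. A straight push down of about 11 N on the middle of its rim (up to 14 N near its ends or inner edge) makes it give way; past half way (0.09, about 4 mm down) it snaps shut by itself and stays so
- lid3 (a joint): rim section 3: 0 rad = standing up (outer edge 9 mm high), 0.18 = shut, on a firm stop. It flexes about a line 30 mm from the tub's axis. A straight push down of about 11 N on the middle of its rim (up to 14 N near its ends or inner edge) makes it give way; past half way (0.09, about 4 mm down) it snaps shut by itself and stays so
- lid4 (a joint): rim section 4: 0 rad = standing up (outer edge 9 mm high), 0.18 = shut, on a firm stop. It flexes about a line 30 mm from the tub's axis. A straight push down of about 11 N on the middle of its rim (up to 14 N near its ends or inner edge) makes it give way; past half way (0.09, about 4 mm down) it snaps shut by itself and stays so
- lid5 (a joint): rim section 5: 0 rad = standing up (outer edge 9 mm high), 0.18 = shut, on a firm stop. It flexes about a line 30 mm from the tub's axis. A straight push down of about 11 N on the middle of its rim (up to 14 N near its ends or inner edge) makes it give way; past half way (0.09, about 4 mm down) it snaps shut by itself and stays so
- jug: bystander: the empty green plastic jug, cap on, 105 x 185 mm footprint, 296 mm tall, 0.16 kg; origin under its centre, z up
- funnel: bystander: the white plastic funnel, standing mouth down, 120 mm across, 130 mm tall; origin under its centre, z up
- jar: bystander: the glass jar with a steel screw cap and brass screws inside, 72 mm across, 108 mm tall; origin under its centre, z up
- spray_can: bystander: a yellow and black spray can with a black cap, 65 mm across, 164 mm tall; origin under its centre, z up
- tyre_gauge: bystander: the steel pencil tyre gauge, lying flat, 137 mm long along its x, 13 mm thick; origin on the bench under its middle
- wiper_arm: bystander: the chrome wiper arm, lying flat, 390 mm long along its x, 24 mm wide and up to 24 mm high; origin on the bench under its middle
Mind the look-alikes: they are no part of the job. Several things look just like the tub: the one meant starts farthest to the robot's right.

How it is judged:
By the outcome, as a careful person would: the job done as asked, in the order asked, and still so for the second after the job is handed in, with the robot touching nothing.
It also fails if it takes over 51 s, if anything falls off the work surface, if the arm or the gripper's body presses on something with over 40 N, if the wrist force passes 120 N, or if a joint passes its speed limit or range.

ROBOT

A 7-joint arm with a two-finger parallel gripper is mounted at the origin on the work surface. World frame = base frame: x ahead of the robot, y to its left, z up, the work surface at z = 0. Lengths are in m, angles in rad, forces in N, time in s.
With the tool pointing down it reaches from about 0.4 to 0.925 m from the base axis. Payload 5.6 kg.
Tool frame: the origin (TCP) lies at the centre of the arm's flange, where the gripper is bolted on; the fingertips stand 173 mm ahead of it and the grasp point (between the pads) lies 155 mm ahead of it (bot.tcp_to_grasp is the z of the grasp point in the tool frame, in m); z points along the fingers, y is the direction in which the jaws open and shut (so a half turn about z gives the same grasp; the last joint's range is limited). The gripper opens to 85 mm and grips with 20 to 120 N. Pads are 22 mm wide; open, the fingers measure 114 mm over their backs; the gripper's body (76 mm by 85 mm) begins 54 mm behind the grasp point. The pads swing forward as they close: fully open they stand 13 mm farther back than shut.
Start: joints at [-1.185, 0.468, -0.012, 1.603, 0.006, 1.071, -0.056], TCP at [0.27, 0.591, 0.405] pointing down, gripper open.
Joint ranges: [-2.53, 2.53], [-0.31, 2.02], [-1.57, 1.55], [0.28, 2.44], [-1.29, 4.43], [0.15, 1.84], [-2.92, 2.92]. Speed limits (rad/s): [2.57, 2.57, 3.14, 3.14, 3.14, 3.14, 3.14].

INTERFACE

Orientations are given as a rotation vector (axis times angle).
In Python, from workcell import status, eyes, bot gives the robot as it stands.
- The arm moves only by the tool move_arm, never from a script. Its argument "series" is a list of rows, each a list of 7 numbers: the shift along the world's x, y, z in units of 30 mm (1.0 is 30 mm), then the turn, a rotation vector about the world's x, y, z in units of 8 degrees (1.0 is 8 degrees), then the opening, from -1 (shut) to 1 (fully open). In form: [[dx, dy, dz, ax, ay, az, grip], ...]. A call has 1 to 12 rows; each row is the pose to reach, as a shift and turn from the pose measured when the call began; what a row does not reach only later rows make up. A row lasts 1/10 s, in which the tool goes at most 50 mm and 8.59 degrees, less where a joint would pass 70% of its speed; a pose out of reach is approached as far as the arm can. A call with a gripper value outside its range is refused whole. The fingers move at their own pace and stop on an object; "grip_force" is the grip in N (left out, the last holds). Time passes only in rows, so rows that repeat a pose let the fingers close. It gives the time, the measured TCP pose, the force and the opening at its end, in the units of the state.
- status.get_state(): the state, without advancing time (a new reading comes with each control period).
- eyes.grab_frame(name): name is "scene" or "top" or "wrist"; returns a dict with "pixels" (420x560x3 uint8, blue, green, red), "fx", "fy", "cx", "cy" (pixels), "origin" and "rotation" of the camera in the world; the wrist camera has in their place "T_tool_cam" (4x4, takes a point from camera to tool coordinates, whose origin is the TCP and whose axes are the flange's). Camera axes: x right, y down, z forward; pixel columns grow to the right and rows downward; lengths in m; the calibration is good to about 2 mm. A picture is of the moment at which its call begins: read the wrist's pose just before it. There is no depth.
- bot.hand_in(): hands the job in, once; it reports no verdict.
The state is a dict: "time_s": time; "joint_positions": joint angles; "qd": joint speeds; "tau": joint torques, N m; "tool_pos": TCP position; "ee_rot": TCP orientation; "force": force on the tool from outside, world axes, zero at the start; "moment": the same for the moment, N m; "width": opening from 0.0 (shut) to 1.0 (fully open).
Only numpy, scipy, OpenCV 4.12 (cv2) and the standard library are available. Lean on these libraries where they do the work, as an engineer would, in place of code of your own. Each camera call takes 0.05 s, during which the arm holds its last target.

## Working session

There is one attempt and no reset: what is moved stays moved. The work goes in short steps, Python scripts to look and compute and a tool call to move; the robot and the scene stay as the last step left them, time stands still between calls to the robot, and variables do not carry over. Pictures are saved under pics/ and viewed, and the job is handed in when it is done.

Besides the shell and the picture viewer there is one more tool, called as name([rows], argument=value, ...), one row to a line, values as JSON. move_arm: Moves the arm, as the interface text tells. Its arguments: {"type":"object","properties":{"series":{"type":"array"},"grip_force":{"type":"number"}},"required":["series"]}

```bash
mkdir -p pics; ls; python3 - <<'E'
from workcell import status, eyes, bot
import cv2,json
s=status.get_state();print(s)
for n in ("scene","top"):
    f=eyes.grab_frame(n);cv2.imwrite(f"pics/{n}0.png",f["pixels"])
    print(n,{k:v for k,v in f.items() if k!="pixels"})
E
```

```text
pics
{'time_s': 0.0, 'joint_positions': array([-1.18500153,  0.46841453, -0.0116415 ,  1.60366444,  0.00600595,
        1.07137699, -0.0563192 ]), 'qd': array([ 1.07253151e-04, -5.45450932e-04,  4.25332989e-05, -1.35257840e-03,
       -1.91901480e-03,  1.55517279e-03,  8.06059769e-04]), 'tau': array([-1.11612578e-04, -5.32376432e+01,  2.12918012e-02, -2.51299649e+01,
        1.13354248e-02,  7.74665794e-03, -1.78988067e-06]), 'tool_pos': array([0.27017082, 0.59090626, 0.40369692]), 'ee_rot': array([-6.68411860e-01, -3.06937842e+00,  2.83885885e-03]), 'force': array([ 0.36733399, -0.0267196 ,  0.87378909]), 'moment': array([-0.03637456,  0.01177058,  0.02289812]), 'width': 1.0005859876344037}
scene {'fx': 535.9914679005726, 'fy': 535.9914679005726, 'cx': 282.7935948372138, 'cy': 207.40484892566758, 'origin': array([ 1.45378081, -0.01100662,  1.25541424]), 'rotation': array([-1.78016715, -1.88031277,  0.64950598])}
top {'fx': 486.26773545986794, 'fy': 486.26773545986794, 'cx': 287.1695044121113, 'cy': 199.18650886120292, 'origin': array([ 0.44484754, -0.05294794,  1.30932163]), 'rotation': array([-2.1799514 ,  2.18850215, -0.11151414])}
```

View pics/scene0.png

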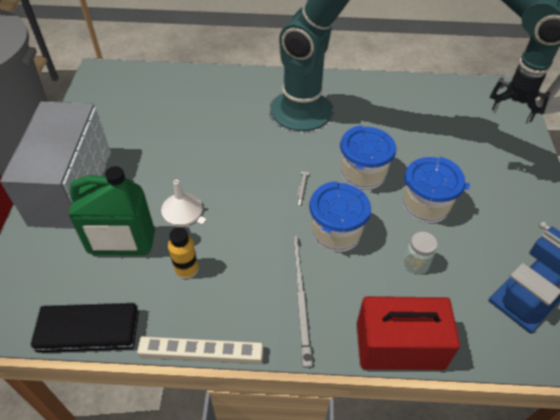

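View pics/top0.png

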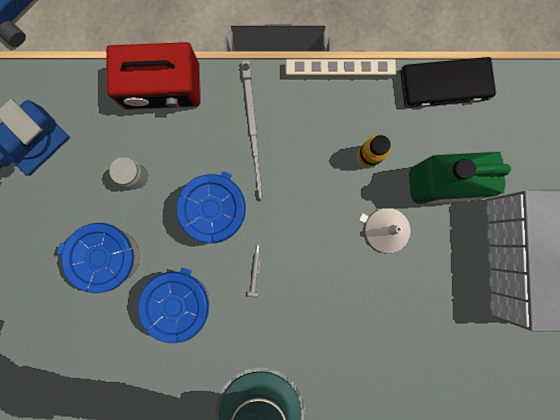

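Three candidate tubs: top pixels (211,208), (173,307) and (98,257). The scene camera faces the robot, so image-right there is +y. The tub with the smallest y should be (211,208) in top, which is (340,212) in scene. I'll confirm this numerically and in an enlarged crop.

```bash
cat > h.py <<'E'
import numpy as np,cv2
from scipy.spatial.transform import Rotation as R
def ray(f,u,v,z):
    Rm=R.from_rotvec(f["rotation"]).as_matrix(); d=Rm@np.array([(u-f["cx"])/f["fx"],(v-f["cy"])/f["fy"],1]); o=np.array(f["origin"])
    return o+d*(z-o[2])/d[2]
def proj(f,p):
    Rm=R.from_rotvec(f["rotation"]).as_matrix(); c=Rm.T@(np.array(p)-f["origin"]); return f["cx"]+f["fx"]*c[0]/c[2],f["cy"]+f["fy"]*c[1]/c[2]
E
python3 - <<'E'
from workcell import eyes
from h import *
import pickle
F={}
for n in ("scene","top"): F[n]=eyes.grab_frame(n)
pickle.dump(F,open("F.pkl","wb"))
f=F["top"]
for p in [(211,208),(173,307),(98,257)]: print(p,ray(f,*p,0.13).round(3))
for p in [(340,207),(367,147),(434,180)]: print(p,ray(F["scene"],*p,0.13).round(3))
im=F["top"]["pixels"][165:255,160:265]; cv2.imwrite("pics/topcrop.png",cv2.resize(im,None,fx=6.5,fy=6.5,interpolation=cv2.INTER_CUBIC))
im=F["scene"]["pixels"][170:260,290:395]; cv2.imwrite("pics/scenecrop.png",cv2.resize(im,None,fx=6.5,fy=6.5,interpolation=cv2.INTER_CUBIC))
# blue mask fit
for n,roi in (("top",(165,255,160,265)),("scene",(175,260,295,385))):
    px=F[n]["pixels"];hsv=cv2.cvtColor(px,cv2.COLOR_BGR2HSV)
    m=np.zeros(px.shape[:2],np.uint8);a,b,c,d=roi
    m[a:b,c:d]=cv2.inRange(hsv,(105,150,60),(125,255,255))[a:b,c:d]
    m=cv2.morphologyEx(m,cv2.MORPH_CLOSE,np.ones((5,5)));m=cv2.morphologyEx(m,cv2.MORPH_OPEN,cv2.getStructuringElement(cv2.MORPH_ELLIPSE,(21,21)))
    cs=max(cv2.findContours(m,0,1)[0],key=cv2.contourArea);e=cv2.fitEllipse(cs);print(n,e,ray(F[n],*e[0],0.125),ray(F[n],*e[0],0.13))
E
```

```text
(211, 208) [0.527 0.114 0.13 ]
(173, 307) [0.291 0.202 0.13 ]
(98, 257) [0.41  0.383 0.13 ]
(340, 207) [0.537 0.113 0.13 ]
(367, 147) [0.302 0.197 0.13 ]
(434, 180) [0.422 0.381 0.13 ]
top ((210.4645538330078, 208.0887908935547), (67.205322265625, 68.57798767089844), 37.9315185546875) [0.5267447  0.11569403 0.125     ] [0.52639894 0.11498206 0.13      ]
scene ((339.54345703125, 206.78639221191406), (47.254669189453125, 60.142364501953125), 100.11625671386719) [0.53203365 0.1125873  0.125     ] [0.53611068 0.11204062 0.13      ]
```

View pics/topcrop.png

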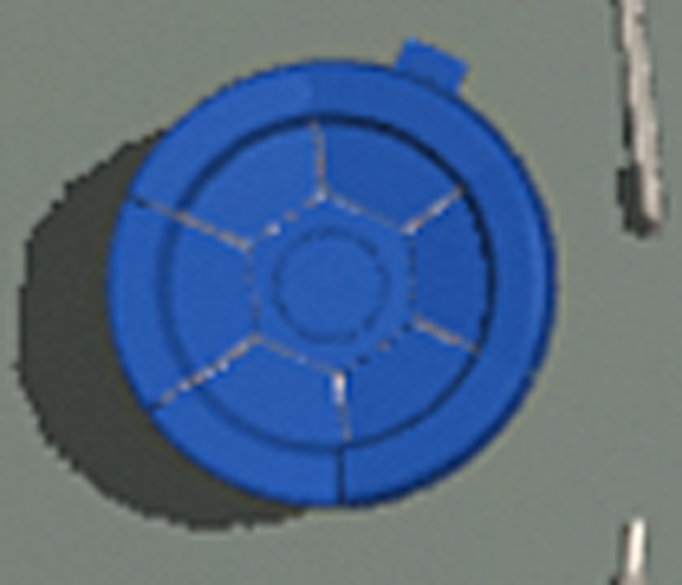

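View pics/scenecrop.png

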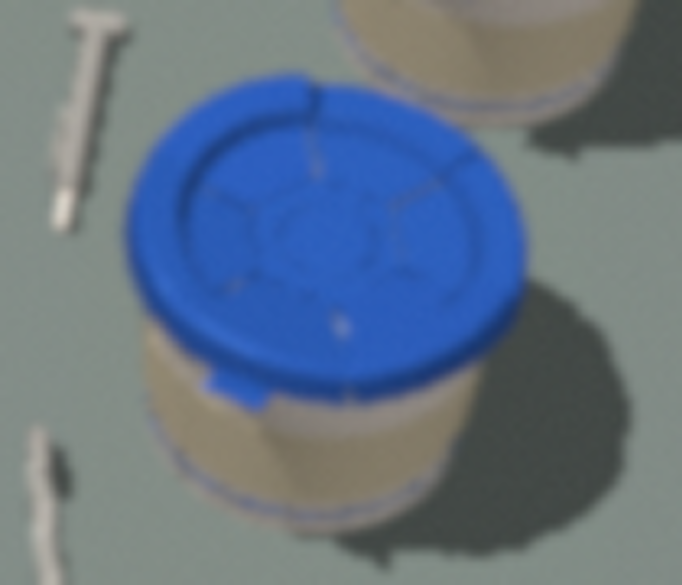

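Target confirmed: y = 0.114 is the smallest, against 0.20 and 0.38 for the others. The crop shows the lid with its tab up and to the right at crop (432,65). Next I'll work out the section angles and the centre from the hinge-hexagon corners.

```bash
python3 - <<'E'
from h import *
import pickle
F=pickle.load(open("F.pkl","rb"));f=F["top"]
s=lambda p:(160+(p[0]+.5)/6.5-.5,165+(p[1]+.5)/6.5-.5)
hexp=np.array([ray(f,*s(p),.118) for p in [(322,193),(408,229),(416,321),(338,373),(258,338),(250,243)]])[:,:2]
c=hexp.mean(0);print("c",c)
for p in hexp-c: print(np.hypot(*p).round(4),np.degrees(np.arctan2(p[1],p[0])).round(1),(np.degrees(np.arctan2(p[1],p[0]))%60).round(1))
t=ray(f,*s((430,67)),.128)[:2]-c;print("tab",np.hypot(*t),np.degrees(np.arctan2(t[1],t[0])))
for p in [(130,195),(150,407),(340,500)]:
  t=ray(f,*s(p),.13)[:2]-c;print("rimslit",np.hypot(*t),np.degrees(np.arctan2(t[1],t[0]))%60)
f=F["scene"];q=lambda p:(290+(p[0]+.5)/6.5-.5,170+(p[1]+.5)/6.5-.5)
print("scene centre disc",ray(f,*q((320,237)),.118))
E
```

```text
c [0.52726834 0.11622055]
0.0342 6.9 6.9
0.0349 -54.6 5.4
0.0349 -114.7 5.3
0.0341 -175.7 4.3
0.0345 126.9 6.9
0.0345 64.0 4.0
tab 0.08878220308626891 -24.951689606507642
rimslit 0.0806473385278067 6.403089346641522
rimslit 0.08041406199279225 5.6478466789086355
rimslit 0.08178608947948175 3.777001829032173
scene centre disc [0.52381138 0.11138298 0.118     ]
```

Centre is about (0.527, 0.115). The slits sit at 5.5°+60k and section 0 is centred at −24.5°, where the tab is. Moving above the tub and closing the gripper.

move_arm([
  [0.7,-1.3,0,0,0,0,0],
  [1.4,-2.6,0,0,0,0,-1],
  [2.1,-3.9,0,0,0,0,-1],
  [2.8,-5.2,0,0,0,0,-1],
  [3.5,-6.5,0,0,0,0,-1],
  [4.2,-7.8,0,0,0,0,-1],
  [4.9,-9.1,0,0,0,0,-1],
  [5.6,-10.4,0,0,0,0,-1],
  [6.3,-11.7,0,0,0,0,-1],
  [7.0,-13.0,0,0,0,0,-1],
  [7.5,-14.0,0,0,0,0,-1],
  [7.5,-14.0,0,0,0,0,-1],
])

```text
time_s: 1.4
tool_pos: [0.4972, 0.1658, 0.4042]
ee_rot: [0.682, 3.065, -0.004]
force: [0.4, -0.2, -0.3]
width: 0.001
```

```bash
python3 - <<'E'
from workcell import eyes,status
from h import *
import pickle
s=status.get_state();f=eyes.grab_frame("wrist");print(s);print(f["T_tool_cam"],f["fx"],f["cx"],f["cy"])
pickle.dump((s,f),open("W1.pkl","wb"));cv2.imwrite("pics/w1.png",f["pixels"])
E
```

```text
{'time_s': 1.4, 'joint_positions': array([-0.54648639,  0.25331328,  0.18793467,  1.9209777 , -0.05286592,
        0.97258555,  0.79855576]), 'qd': array([-0.05216505, -0.00068892, -0.07648649,  0.00540593, -0.02897531,
        0.0011396 , -0.04996418]), 'tau': array([ 3.44006857e-01, -3.84849215e+01,  1.59485299e+00, -2.37534267e+01,
        6.54301769e-02, -2.37890391e-02,  4.03957749e-01]), 'tool_pos': array([0.49718328, 0.1658254 , 0.4042337 ]), 'ee_rot': array([ 0.68164482,  3.0652699 , -0.00444945]), 'force': array([ 0.38722217, -0.18820043, -0.34628349]), 'moment': array([-0.03528112,  0.05016908, -0.00911302]), 'width': 0.0008224984452612224}
[[ 8.61873890e-05 -9.62838811e-01 -2.70076688e-01  6.71260968e-02]
 [ 9.99999995e-01  9.66381342e-05 -2.53985552e-05 -1.54556915e-03]
 [ 5.05544218e-05 -2.70076684e-01  9.62838814e-01  3.11409244e-02]
 [ 0.00000000e+00  0.00000000e+00  0.00000000e+00  1.00000000e+00]] 339.9455953066357 275.30683638214936 207.41711197018162
```

View pics/w1.png

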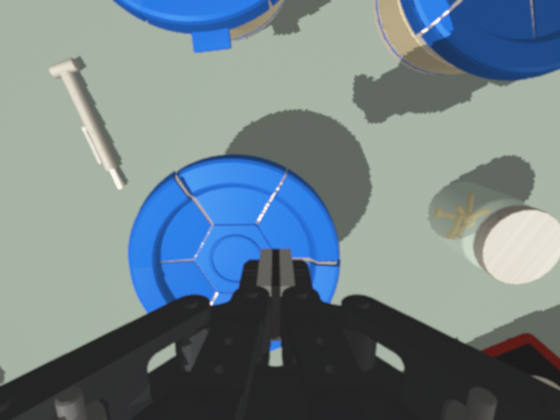

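The wrist picture shows the target lid at about (235,255), with its middle disc near (237,257) and the closed fingertips at (275,252). I'll cross-check the centre from the visible hexagon corners and slits.

```bash
python3 - <<'E'
from h import *
import pickle
s,f=pickle.load(open("W1.pkl","rb"))
im=f["pixels"][145:345,120:350]; cv2.imwrite("pics/w1c.png",cv2.resize(im,None,fx=3,fy=3,interpolation=cv2.INTER_CUBIC))
T=np.eye(4);T[:3,:3]=R.from_rotvec(s["ee_rot"]).as_matrix();T[:3,3]=s["tool_pos"]
C=T@f["T_tool_cam"];g=dict(f);g["origin"]=C[:3,3];g["rotation"]=R.from_matrix(C[:3,:3]).as_rotvec()
pickle.dump({k:g[k] for k in ("fx","fy","cx","cy","origin","rotation")},open("g1.pkl","wb"))
print(ray(g,237,257,.118))
print("tip should be at",proj(g,(T@[0,0,.173,1])[:3]))
for c in [(.527,.115)]:
  print([np.round(proj(g,(c[0]+.0345*np.cos(a),c[1]+.0345*np.sin(a),.118)),0) for a in np.radians(5.5+60*np.arange(6))])
E
```

```text
[0.52553945 0.11568169 0.118     ]
tip should be at (np.float64(278.7058298908086), np.float64(265.245465129164))
[array([259., 291.]), array([279., 258.]), array([257., 224.]), array([214., 224.]), array([195., 259.]), array([218., 292.])]
```

View pics/w1c.png

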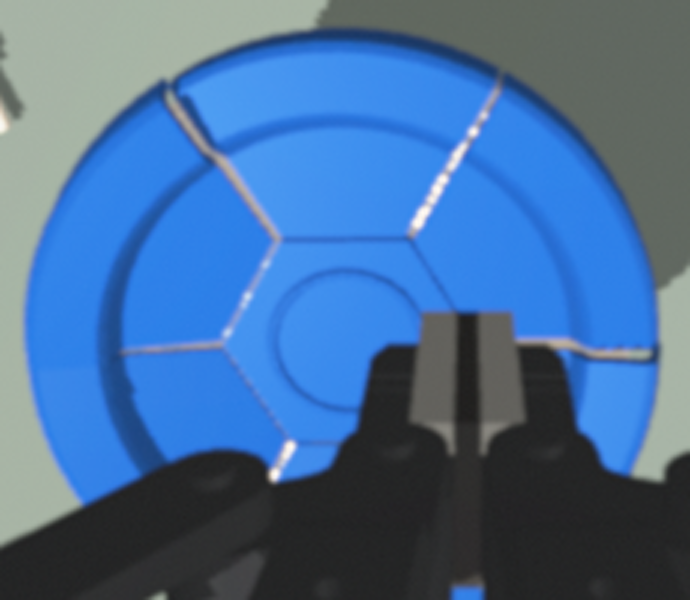

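The predicted corners (214,224), (257,224) and (195,259) match the picture at (212,224), (257,223) and (194,260), so the centre is good to about 1 mm. Going to hover over section 0 at (0.594, 0.084).

move_arm([
  [1.1,-0.9,-0.5,0,0,0,-1],
  [2.2,-1.8,-1.2,0,0,0,-1],
  [3.23,-2.73,-2.0,0,0,0,-1],
  [3.23,-2.73,-2.6,0,0,0,-1],
  [3.23,-2.73,-2.6,0,0,0,-1],
  [3.23,-2.73,-2.6,0,0,0,-1],
])

```text
time_s: 2.05
tool_pos: [0.5925, 0.0886, 0.3259]
ee_rot: [-0.672, -3.067, 0.002]
force: [0.0, -0.3, 0.6]
width: 0.0
```

move_arm([
  [0.05,-0.15,0,0,0,0,-1],
  [0.05,-0.15,-0.25,0,0,0,-1],
  [0.05,-0.15,-0.5,0,0,0,-1],
  [0.05,-0.15,-0.6,0,0,0,-1],
  [0.05,-0.15,-0.65,0,0,0,-1],
  [0.05,-0.15,-0.7,0,0,0,-1],
  [0.05,-0.15,-0.7,0,0,0,-1],
])

```text
time_s: 2.75
tool_pos: [0.5943, 0.0841, 0.3054]
ee_rot: [-0.673, -3.069, 0.001]
force: [0.2, -0.7, 3.6]
width: 0.002
```

Contact force is 3.6 N at tip z = 0.132, as expected for a standing section. Pressing on through the snap.

move_arm([
  [0,0,-0.05,0,0,0,-1],
  [0,0,-0.1,0,0,0,-1],
  [0,0,-0.15,0,0,0,-1],
  [0,0,-0.2,0,0,0,-1],
  [0,0,-0.25,0,0,0,-1],
  [0,0,-0.27,0,0,0,-1],
  [0,0,-0.27,0,0,0,-1],
])

```text
time_s: 3.45
tool_pos: [0.5941, 0.0841, 0.2982]
ee_rot: [-0.672, -3.068, 0.001]
force: [-4.3, -1.2, 8.0]
width: 0.002
```

```bash
cat > look.py <<'E'
import sys
from workcell import eyes,status
from h import *
n=sys.argv[1];s=status.get_state();print(s["time_s"],s["force"].round(1),s["tool_pos"].round(4))
a=eyes.grab_frame("wrist")["pixels"];b=eyes.grab_frame("scene")["pixels"][160:260,285:395]
cv2.imwrite(f"pics/{n}w.png",a);cv2.imwrite(f"pics/{n}s.png",cv2.resize(b,None,fx=6,fy=6,interpolation=cv2.INTER_CUBIC))
E
python3 look.py p0
```

```text
3.45 [-4.3 -1.2  8. ] [0.5941 0.0841 0.2982]
```

View pics/p0w.png

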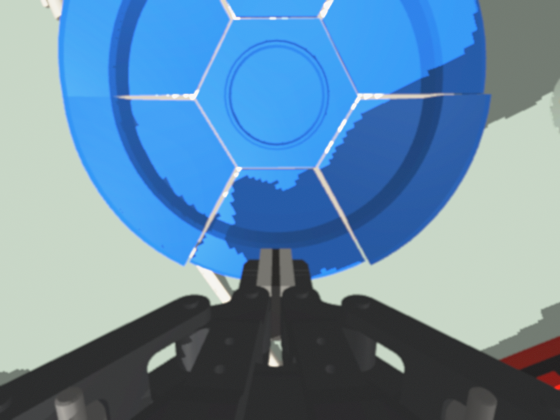

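Section 0 is shut: the tip is at 0.125 against the stop, and its two neighbours now visibly stand proud at (188,265) and (370,265). On to section 1.

move_arm([
  [0,0,0.5,0,0,0,-1],
  [0,0,0.9,0,0,0,-1],
  [-0.1,1.2,0.9,0,0,0,-1],
  [-0.23,2.46,0.9,0,0,0,-1],
  [-0.23,2.46,0.9,0,0,0,-1],
  [-0.23,2.46,0.6,0,0,0,-1],
  [-0.23,2.46,0.35,0,0,0,-1],
  [-0.23,2.46,0.2,0,0,0,-1],
  [-0.23,2.46,0.1,0,0,0,-1],
  [-0.23,2.46,0.0,0,0,0,-1],
  [-0.23,2.46,-0.02,0,0,0,-1],
  [-0.23,2.46,-0.02,0,0,0,-1],
])

```text
time_s: 4.75
tool_pos: [0.5872, 0.1567, 0.2982]
ee_rot: [-0.674, -3.067, 0.002]
force: [-3.1, -2.3, 8.6]
width: 0.001
```

```bash
python3 look.py p1
```

```text
4.75 [-3.1 -2.3  8.6] [0.5872 0.1567 0.2982]
```

View pics/p1w.png

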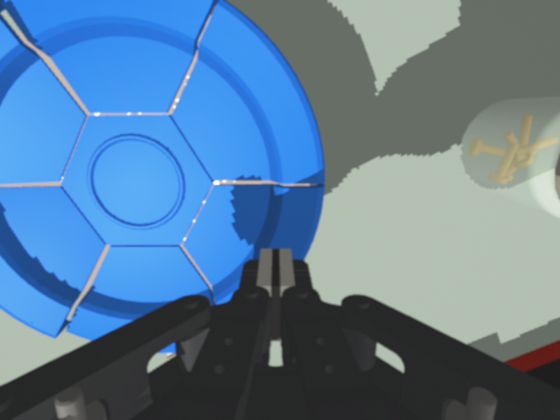

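```bash
cat > chk.py <<'E'
# project predicted hex corners with wrist cam from given pose
import sys,pickle
from workcell import eyes,status
from h import *
s=status.get_state();f=eyes.grab_frame("wrist")
T=np.eye(4);T[:3,:3]=R.from_rotvec(s["ee_rot"]).as_matrix();T[:3,3]=s["tool_pos"]
C=T@f["T_tool_cam"];g=dict(f);g["origin"]=C[:3,3];g["rotation"]=R.from_matrix(C[:3,:3]).as_rotvec()
im=f["pixels"].copy()
for a in np.radians(5.5+60*np.arange(6)):
    p=proj(g,(.527+.0345*np.cos(a),.115+.0345*np.sin(a),.118))
    if abs(p[0])<2000: cv2.circle(im,tuple(int(round(x)) for x in p),3,(0,0,255),1)
cv2.imwrite(f"pics/{sys.argv[1]}.png",im)
E
python3 chk.py c1
```

```text
(no output)
```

View pics/c1.png

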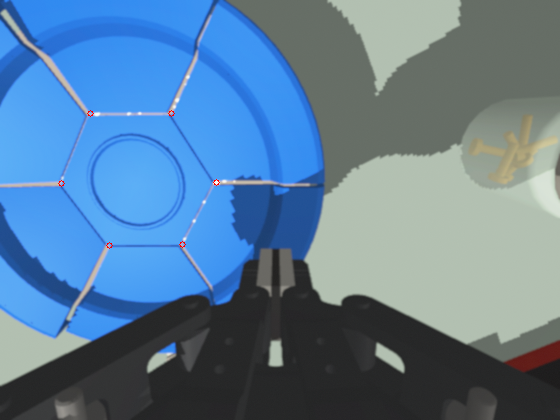

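move_arm([
  [0,0,0.5,0,0,0,-1],
  [0,0,0.9,0,0,0,-1],
  [-1.2,0.6,0.9,0,0,0,-1],
  [-2.24,1.08,0.9,0,0,0,-1],
  [-2.24,1.08,0.9,0,0,0,-1],
  [-2.24,1.08,0.6,0,0,0,-1],
  [-2.24,1.08,0.35,0,0,0,-1],
  [-2.24,1.08,0.2,0,0,0,-1],
  [-2.24,1.08,0.1,0,0,0,-1],
  [-2.24,1.08,0.0,0,0,0,-1],
  [-2.24,1.08,-0.02,0,0,0,-1],
  [-2.24,1.08,-0.02,0,0,0,-1],
])

```text
time_s: 6.1
tool_pos: [0.5205, 0.1884, 0.2988]
ee_rot: [-0.676, -3.067, 0.002]
force: [-3.6, -2.5, 11.0]
width: -0.001
```

The predicted corners fall exactly on the picture, so the tub hasn't moved. Checking section 2.

```bash
python3 chk.py c2
```

```text
(no output)
```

View pics/c2.png

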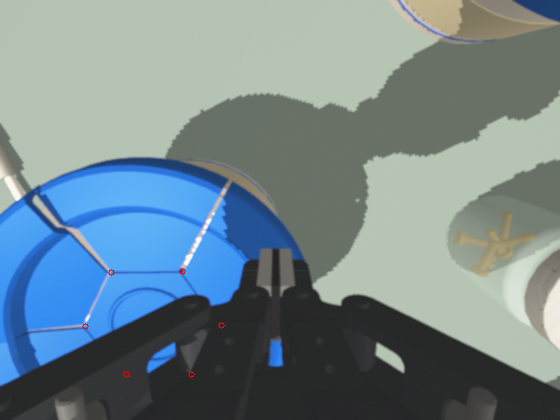

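move_arm([
  [0,0,0.5,0,0,0,-1],
  [0,0,0.9,0,0,0,-1],
  [-1.0,-0.7,0.9,0,0,0,-1],
  [-2.02,-1.41,0.9,0,0,0,-1],
  [-2.02,-1.41,0.9,0,0,0,-1],
  [-2.02,-1.41,0.6,0,0,0,-1],
  [-2.02,-1.41,0.35,0,0,0,-1],
  [-2.02,-1.41,0.2,0,0,0,-1],
  [-2.02,-1.41,0.1,0,0,0,-1],
  [-2.02,-1.41,0.0,0,0,0,-1],
  [-2.02,-1.41,-0.04,0,0,0,-1],
  [-2.02,-1.41,-0.05,0,0,0,-1],
])

```text
time_s: 7.35
tool_pos: [0.4602, 0.1464, 0.2987]
ee_rot: [-0.676, -3.066, 0.001]
force: [-6.0, -1.3, 17.6]
width: -0.003
```

move_arm([
  [0,0,0.5,0,0,0,-1],
  [0,0,0.9,0,0,0,-1],
  [0.1,-1.2,0.9,0,0,0,-1],
  [0.23,-2.48,0.9,0,0,0,-1],
  [0.23,-2.48,0.9,0,0,0,-1],
  [0.23,-2.48,0.6,0,0,0,-1],
  [0.23,-2.48,0.35,0,0,0,-1],
  [0.23,-2.48,0.2,0,0,0,-1],
  [0.23,-2.48,0.1,0,0,0,-1],
  [0.23,-2.48,0.0,0,0,0,-1],
  [0.23,-2.48,-0.03,0,0,0,-1],
  [0.23,-2.48,-0.03,0,0,0,-1],
])

```text
time_s: 8.55
tool_pos: [0.467, 0.0727, 0.2982]
ee_rot: [-0.674, -3.066, 0.001]
force: [-3.9, 0.8, 8.0]
width: -0.004
```

Section 4 is down. Next is section 5 at (0.534, 0.041).

move_arm([
  [0,0,0.5,0,0,0,-1],
  [0,0,0.9,0,0,0,-1],
  [1.1,-0.5,0.9,0,0,0,-1],
  [2.23,-1.06,0.9,0,0,0,-1],
  [2.23,-1.06,0.9,0,0,0,-1],
  [2.23,-1.06,0.6,0,0,0,-1],
  [2.23,-1.06,0.35,0,0,0,-1],
  [2.23,-1.06,0.2,0,0,0,-1],
  [2.23,-1.06,0.1,0,0,0,-1],
  [2.23,-1.06,0.0,0,0,0,-1],
  [2.23,-1.06,-0.02,0,0,0,-1],
  [2.23,-1.06,-0.03,0,0,0,-1],
])

```text
time_s: 9.75
tool_pos: [0.5333, 0.0415, 0.298]
ee_rot: [-0.672, -3.064, -0.0]
force: [-4.8, -0.5, 11.7]
width: -0.001
```

Lifting off and backing away so I can see the whole lid.

move_arm([
  [0,0,0.6,0,0,0,-1],
  [0,0,1.5,0,0,0,-1],
  [0.8,0.3,2.5,0,0,0,-1],
  [1.8,0.6,3.5,0,0,0,-1],
  [2.5,0.9,3.7,0,0,0,-1],
  [2.5,0.9,3.7,0,0,0,-1],
  [2.5,0.9,3.7,0,0,0,-1],
])

```text
time_s: 10.45
tool_pos: [0.6078, 0.0689, 0.4081]
ee_rot: [-0.671, -3.063, 0.001]
force: [-0.9, -0.6, -1.3]
width: 0.001
```

```bash
python3 chk.py c5; python3 look.py e; python3 - <<'E'
from workcell import eyes
import cv2
cv2.imwrite("pics/etop.png",eyes.grab_frame("top")["pixels"]);cv2.imwrite("pics/escene.png",eyes.grab_frame("scene")["pixels"])
E
```

```text
10.5 [0.1 0.2 0.5] [0.6075 0.0685 0.4079]
```

View pics/c5.png

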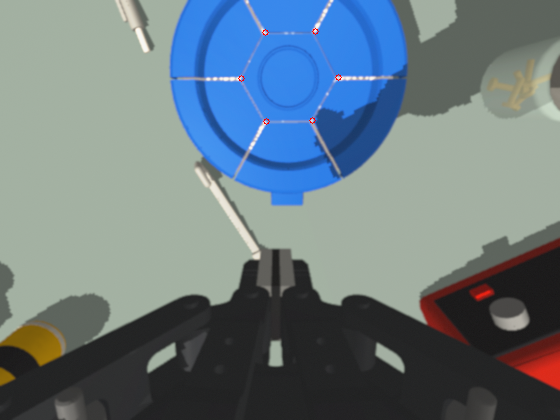

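View pics/escene.png

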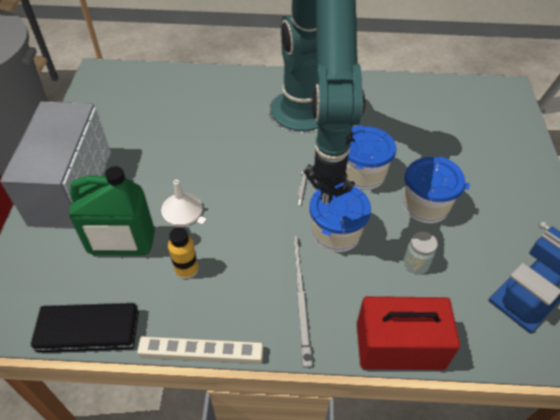

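Sections 0, 1, 2, 4 and 5 look flush and the tub is unmoved, but section 3 is cut off at the top. I'll shift a little to see the whole lid.

move_arm([
  [-0.6,0.25,0.8,0,0,0,-1],
  [-1.2,0.55,1.6,0,0,0,-1],
  [-1.5,0.7,2.4,0,0,0,-1],
  [-1.5,0.7,2.4,0,0,0,-1],
  [-1.5,0.7,2.4,0,0,0,-1],
])

```text
time_s: 11.2
tool_pos: [0.5623, 0.0889, 0.4808]
ee_rot: [-0.673, -3.064, -0.0]
force: [0.2, 0.2, -0.2]
width: 0.002
```

```bash
python3 - <<'E'
from workcell import eyes,status
from h import *
s=status.get_state();f=eyes.grab_frame("wrist");print(s["time_s"])
T=np.eye(4);T[:3,:3]=R.from_rotvec(s["ee_rot"]).as_matrix();T[:3,3]=s["tool_pos"]
C=T@f["T_tool_cam"];g=dict(f);g["origin"]=C[:3,3];g["rotation"]=R.from_matrix(C[:3,:3]).as_rotvec()
c=proj(g,(.527,.115,.12));im=f["pixels"].copy();print(c)
x0=max(0,int(c[0])-120);y0=max(0,int(c[1])-115)
cr=cv2.resize(im[y0:y0+225,x0:x0+240],None,fx=2.6,fy=2.6,interpolation=cv2.INTER_CUBIC)
cv2.imwrite("pics/e2.png",cr)
E
cat > /dev/null; python3 - <<'E'
import cv2,numpy as np,sys
sys.path.insert(0,'.')
import pickle
a=pickle.load(open("F.pkl","rb"))["scene"]["pixels"];from workcell import eyes
b=eyes.grab_frame("scene")["pixels"]
o=np.hstack([cv2.resize(i[175:260,295:385],None,fx=4.3,fy=4.3,interpolation=cv2.INTER_CUBIC) for i in (a,b)])
cv2.imwrite("pics/cmp.png",o)
E
```

```text
11.2
(np.float64(286.51121318271487), np.float64(140.19820460994413))
```

View pics/e2.png

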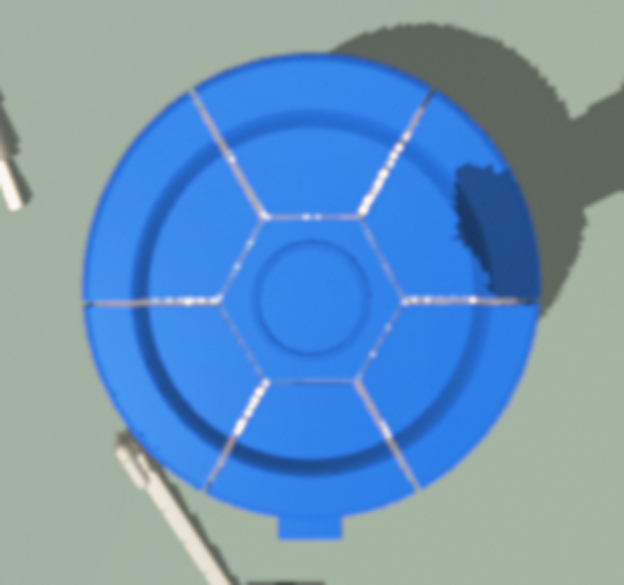

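View pics/cmp.png

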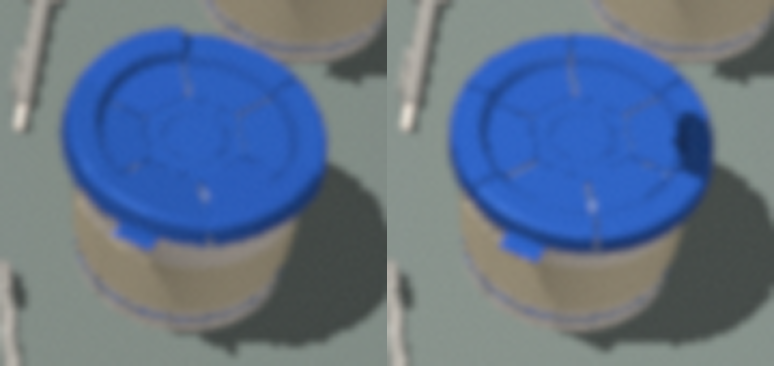

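View pics/etop.png

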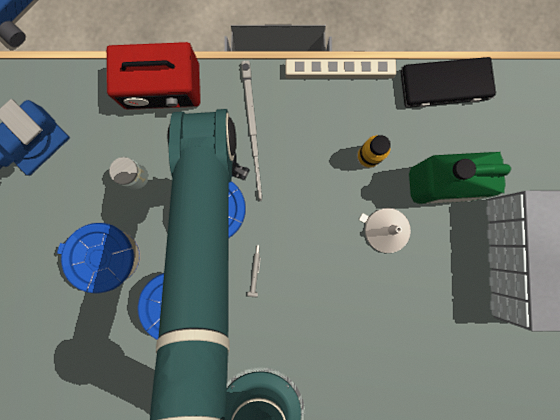

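The lid outline is now one unbroken circle, and all six slits run straight out through the rim with no step. In the before/after pictures the foot of the tub is in the same place. The robot is clear of everything, so I'm handing in.

```bash
python3 -c "
from workcell import bot
print(bot.hand_in())"
```

```text
the job is handed in; nothing more can be done
None
```

I pressed all six rim sections of the rightmost tub's lid (centre about (0.527, 0.115)) shut, in order 0 to 5, using the closed fingertips, and handed the job in at about 11 s.

- **Sections shut:** each press ended at a fingertip height of about 125–126 mm, which is the firm stop, with 8–18 N vertical force. The final wrist view showed the rim as an even circle with all six slits flush.
- **Tub position:** the lid's hinge corners still matched their original predicted positions at the end, so the tub did not move. Sideways force while pressing stayed at about 6 N or less.
- **Other items:** those visible in the last scene and top pictures look unmoved. The arm hid parts of the last top view. I judged this by eye and did not measure it.

No check failed or disagreed.

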